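Pack a fuel-filter bowl, gauge it and cap it

TASK

Lower every filter element from the mat into the bowl, boss up, one flat on another, without dropping them. Then set the depth gauge squarely across the rim, bring its rod down onto the boss of the top element, press the clamp lever right down so that the reading is kept, and put the gauge back across its rest still clamped at that depth. Finally push the cap fully home and level on the bowl, and leave the other things on the bench alone.

Things in the scene. Friction and masses are not known exactly. Their poses are not given: they have to be found in the camera images.
- bowl: Open aluminium filter bowl, upright, clamped in a fixed grey vice. Bore 74 mm, 62 mm deep inside, wall 4 (82 outside), floor 6, height 68: the rim is 68 mm above the origin (centre of its underside), z up. A rubber sealing ring runs round it 8 mm below the rim. Vice jaws end 40 mm above the origin; two pipe unions stick out along +y and -y, 66 mm from the axis, up to 47 mm above the origin.
- element1: Sintered-bronze filter element, 70 g: plate 68 mm diameter, 5 mm thick, with a solid centre boss 20 mm diameter, 7 mm high on top (12 mm in all). Lies boss up on the fixed black rubber mat (3 mm thick) left of the vice. Origin: centre of the underside, z up through the boss. Two to four are present (absent: None). Stacked, each stands on the boss of the one below, 12 mm apiece.
- element2: Sintered-bronze filter element, 70 g: plate 68 mm diameter, 5 mm thick, with a solid centre boss 20 mm diameter, 7 mm high on top (12 mm in all). Lies boss up on the fixed black rubber mat (3 mm thick) left of the vice. Origin: centre of the underside, z up through the boss. Two to four are present (absent: None). Stacked, each stands on the boss of the one below, 12 mm apiece.
- element3: Sintered-bronze filter element, 70 g: plate 68 mm diameter, 5 mm thick, with a solid centre boss 20 mm diameter, 7 mm high on top (12 mm in all). Lies boss up on the fixed black rubber mat (3 mm thick) left of the vice. Origin: centre of the underside, z up through the boss. Two to four are present (absent: None). Stacked, each stands on the boss of the one below, 12 mm apiece.
- element4: Sintered-bronze filter element, 70 g: plate 68 mm diameter, 5 mm thick, with a solid centre boss 20 mm diameter, 7 mm high on top (12 mm in all). Lies boss up on the fixed black rubber mat (3 mm thick) left of the vice. Origin: centre of the underside, z up through the boss. Two to four are present (absent: None). Stacked, each stands on the boss of the one below, 12 mm apiece.
- gauge: Steel depth gauge, 340 g, across its wooden rest: flat bridge bar 116 mm long (x), 22 wide (y), 10 thick; clamp block on it (x -17 to +23 mm, top 32 mm above the origin); round rod of 8 mm through the centre with a knob on top; clamp lever towards +x. Origin: centre of the bar's underside, z up along the rod. Lifted by the knob, the bar hangs on the rod's drag.
- gauge_rod (a joint): How far the gauge's rod is pushed down, 0 to 0.050 m. At 0 its flat tip is 4 mm up inside the bar, so depth below the bar's underside = value - 0.004. The knob (18 mm diameter, 16 high) has its middle 92 mm above the gauge's origin at 0 and goes down with the rod. It slides with 5 N of drag, stays where left and carries the bar's weight (3 N). Starts at 0 to 0.010.
- gauge_lever (a joint): The gauge's clamp lever, rad: 0 = sticks up 34 degrees (rod free), 0.60 = flat down at its stop (rod clamped). Pivot 16 mm along +x and 24 mm above the gauge's origin, axis along the gauge's y; lever points to +x, 41 mm from pivot to end, 10 mm wide; its end is 50 mm above the origin when up; flat down its top is 29 mm above. Stays where left; 2 to 6 N at its end press it down.
- rod_tip (a point): Centre of the flat lower tip (8 mm diameter) of the gauge's rod.
- rest: Fixed wooden rest of the gauge: two cheeks on a foot, tops 66 mm above the bench, each 26 mm (x) by 50 mm (y), centred 42 mm to either side of the middle along x; an open gap of 58 mm between them, 54 mm deep, takes the rod. Origin: centre of the underside, z up. The gauge stands across it, bar along the rest's x.
- cap: Black plastic push-on cap, right way up on the bench: 93 mm diameter, 4 mm top plate, skirt 14 mm deep and 85 mm inside, knob 25 mm diameter and 20 mm high on top (38 mm in all), 90 g. Origin: centre of the open lower edge, z up. It goes over the bowl's rim; the rubber ring stops it 8 mm short until pressed with about 10 N; home, the plate is on the rim, the edge 54 mm above the bowl's origin.
- spraycan: Spray can, 62 mm diameter, 190 mm tall, far side of the bench; not part of the job. Origin: centre of underside.
- jar: Glass jar, 70 mm diameter, 90 mm tall, right of the robot; not part of the job. Origin: centre of underside.
- dish: Shallow steel dish, 120 mm diameter, 35 mm high, far left; not part of the job. Origin: centre of underside.
- spanner: Spanner 160 mm long lying on the bench between robot and mat; not part of the job.
- driver: Screwdriver 190 mm long lying beyond the vice; not part of the job.
- tub: Clear plastic tub 150 x 110 x 50 mm, far right; not part of the job. Origin: centre of underside.
- pump: Small green and brass electric fuel pump, about 125 mm long, 42 mm high, near left; not part of the job.
Things that resemble listed ones, but are neither listed nor needed, are in the scene too. Of the things like the cap, leave any that is blue; of the rest the larger one is meant. What is shaped like the element2 but turquoise or white is not meant.

How it is judged:
On the way, in this order (a step that is already met when the one before it is completed fails the run):
1. every element present is flat in the bowl, boss up (horizontal distance between each of element1, element2, element3, element4 and bowl below 0.006 m and angle between each of element1, element2, element3, element4's own z axis and vertical below 0.07 rad and z of element1 in the frame of bowl between 0.003 and 0.046 m and linear speed of each of element1, element2, element3, element4 below 0.03 m/s and z of element2 in the frame of bowl between 0.003 and 0.046 m and z of element3 in the frame of bowl between 0.003 and 0.046 m and z of element4 in the frame of bowl between 0.003 and 0.046 m), for 0.3 s.
2. the gauge stands on the rim, its rod touches the boss of the top element and its lever is down (((z of rod_tip in the frame of element1 between 0.0095 and 0.0145 m and horizontal distance between rod_tip and element1 below 0.01 m) or (z of rod_tip in the frame of element2 between 0.0095 and 0.0145 m and horizontal distance between rod_tip and element2 below 0.01 m) or (z of rod_tip in the frame of element3 between 0.0095 and 0.0145 m and horizontal distance between rod_tip and element3 below 0.01 m) or (z of rod_tip in the frame of element4 between 0.0095 and 0.0145 m and horizontal distance between rod_tip and element4 below 0.01 m)) and value of joint gauge_lever above 0.52 rad and z of gauge in the frame of bowl between 0.0655 and 0.0705 m and angle between gauge's own z axis and vertical below 0.04 rad and linear speed of gauge below 0.02 m/s), for 0.3 s.
At the end, for the whole second after the job is handed in: Elements lie in the bowl boss up (6 mm, 0.07 rad); the gauge stands level across its rest (15 mm, 0.25 rad), lever over 0.52 rad, rod within 2.5 mm of the depth from rim to top boss; the cap is home on the bowl (2.5 mm, 0.035 rad, 4 mm off axis); all at rest (all of step 1 and ((value of joint gauge_rod between 0.0395 and 0.0445 m and z of each of element1, element2, element3, element4 in the frame of bowl below 0.023 m and z of any of element1, element2, element3, element4 in the frame of bowl above 0.013 m) or (value of joint gauge_rod between 0.0275 and 0.0325 m and z of each of element1, element2, element3, element4 in the frame of bowl below 0.035 m and z of any of element1, element2, element3, element4 in the frame of bowl above 0.025 m) or (value of joint gauge_rod between 0.0155 and 0.0205 m and z of each of element1, element2, element3, element4 in the frame of bowl below 0.047 m and z of any of element1, element2, element3, element4 in the frame of bowl above 0.037 m)) and value of joint gauge_lever above 0.52 rad and horizontal distance between gauge and rest below 0.015 m and z of gauge in the frame of rest between 0.063 and 0.069 m and angle between gauge's own z axis and vertical below 0.05 rad and angle between the x axis of gauge and the x axis of rest, either way round below 0.25 rad and horizontal distance between cap and bowl below 0.004 m and z of cap in the frame of bowl between 0.051 and 0.0565 m and angle between cap's own z axis and vertical below 0.035 rad and linear speed of each of cap, gauge below 0.02 m/s); the robot touches nothing.
It fails at once if an element is dropped into the bowl (falls faster than 0.7 m/s inside it, as from 25 mm) ((linear speed of element1 above 0.7 m/s and horizontal distance between element1 and bowl below 0.012 m and z of element1 in the frame of bowl below 0.06 m) or (linear speed of element2 above 0.7 m/s and horizontal distance between element2 and bowl below 0.012 m and z of element2 in the frame of bowl below 0.06 m) or (linear speed of element3 above 0.7 m/s and horizontal distance between element3 and bowl below 0.012 m and z of element3 in the frame of bowl below 0.06 m) or (linear speed of element4 above 0.7 m/s and horizontal distance between element4 and bowl below 0.012 m and z of element4 in the frame of bowl below 0.06 m)).
It fails at once if something that is not part of the job is pushed more than 40 mm (distance of any of spraycan, jar, dish, spanner, driver, tub, pump from where it was at the start of the episode above 0.04 m).
Of element1, element2, element3, element4 only 2 to 4 are there at a start; the rules pass over those that are not, and their reading is None.
At some moment in a run one of cap, element1, element2, element3, element4 may be knocked a few centimetres aside while the robot is not near it.
It also fails if it takes over 210 s, if anything falls off the work surface, if the arm or the gripper's body presses on something with over 40 N, if the wrist force passes 120 N, or if a joint passes its speed limit or range.

ROBOT

A 6-joint arm with a two-finger parallel gripper is mounted at the origin on the work surface. World frame = base frame: x ahead of the robot, y to its left, z up, the work surface at z = 0. Lengths are in m, angles in rad, forces in N, time in s.
With the tool pointing down it reaches from about 0.325 to 0.85 m from the base axis. Payload 15.5 kg.
Tool frame: the origin (TCP) lies on the centre line of the jaws, within the pads' length; the fingertips stand bot.finger_overhang ahead of it and the grasp point (between the pads) lies 3 mm ahead of it (bot.finger_overhang is the distance from the TCP to the fingertips, in m); z points along the fingers, x is the direction in which the jaws open and shut, and the axes are right-handed (so a half turn about z gives the same grasp; the last joint's range is limited). The gripper opens to 91 mm and grips with 3 to 60 N. Pads are 32 mm wide; open, the fingers measure 118 mm over their backs; the gripper's body (76 mm by 178 mm) begins 60 mm behind the grasp point.
Start: joints at [-1.282, 0.494, 1.345, -0, 1.302, -0.096], TCP at [0.235, -0.579, 0.236] pointing down, gripper open.
Joint ranges: [-2.91, 2.91], [-0.82, 2.16], [0.22, 2.67], [-1.22, 4.37], [0.12, 2.79], [-3.08, 3.08]. Speed limits (rad/s): [1.89, 1.89, 2.57, 3.01, 3.01, 3.01].

INTERFACE

Orientations are given as a rotation vector (axis times angle).
In Python, from station import bot gives the robot as it stands. The module is installed in compiled form; this text tells all that it offers. Calls block until the motion is done:
- bot.move_pose(position, orientation): joint-space move of the TCP to a pose.
- bot.servo_line(position, rate=0.15, attitude=None, max_force=None): straight line of the TCP; attitude=None keeps the orientation; rate is the mean speed in m/s. With max_force (N) it stops when the force on the tool has changed by that much, and returns True; else False.
- bot.move_j(angles): joint-space move.
- bot.command_gripper(opening): finger opening in m; the grip force is fixed at half the most; returns when the fingers have stopped.
- bot.sleep(seconds).
- bot.ik(position, orientation): joint angles nearest the present ones, or None.
- bot.get_state(): the state.
- bot.capture(name): name is "side" or "top"; returns the picture (420x560x3 uint8, red, green, blue); there is no depth.
- bot.camera_model(name): a dict with "fx", "fy", "cx", "cy" (pixels), "distortion" ([k1, k2, p1, p2, k3] as OpenCV has them; the pictures are not rectified), "extrinsics" (4x4, takes a point from world to camera coordinates). Camera axes: x right, y up, looking along -z (the intrinsics and any distortion apply to the point x, -y, -z); pixel columns grow to the right and rows downward; lengths in m; the calibration is good to about 2 mm. A picture is of the moment at which its call begins. camera_model takes no time and is no camera call.
A pose or a line that the arm cannot do raises bot.MotionError and nothing moves.
- bot.job_done(): hands the job in, once; it reports no verdict.
Trained networks look in the newest picture that a camera, given by its name, has taken for a name from the list of things; names that differ only in an ending like _2 or _b are one class to them, and where a whole thing is asked for, a point or a joint stands for the part that bears it (a point fixed in the world has none). Each returns a list of dicts, best first, with "score" (0 to 1); they miss things now and then, are a little off and sometimes report something else, mostly with a low value. They report only what shows in the picture. A call takes as long as a camera call. They do not tell look-alikes from the thing itself.
- bot.outline_of(camera, query): "region" (420x560 bool, what is visible of it).
- bot.tip_of(camera, query): "location" ([x, y, z] in m, in world coordinates, good to about 4 mm: a listed point, or the origin of a listed thing).
The state is a dict: "time": time; "q": joint angles; "dq": joint speeds; "joint_efforts": joint torques, N m; "tool_pos": TCP position; "orientation": TCP orientation; "wrist_force": force on the tool from outside, world axes, zero at the start; "moment": the same for the moment, N m; "gripper_width": finger opening in m.
Only numpy, scipy, OpenCV 4.12 (cv2) and the standard library are available. Lean on these libraries where they do the work, as an engineer would, in place of code of your own. Each camera call takes 0.05 s, during which the arm holds its last target.

## Working session

There is one attempt and no reset: what is moved stays moved. The work goes in short steps, each a Python script; the robot and the scene stay as the last script left them, time stands still between calls to the robot, and variables do not carry over. Pictures are saved under pics/ and viewed, and the job is handed in when it is done.

```bash
ls; mkdir -p pics; python3 - <<'E'
from station import bot
import cv2,numpy as np
print(bot.get_state(), bot.finger_overhang)
for n in ("side","top"):
    im=bot.capture(n); cv2.imwrite(f"pics/{n}0.png",im[:,:,::-1])
    m=bot.camera_model(n); print(n,m)
    for q in ["bowl","element1","gauge","rest","cap","rod_tip","spraycan","jar","dish","spanner","driver","tub","pump"]:
        for r in bot.tip_of(n,q): print(n,q,round(r["score"],2),np.round(r["location"],4))
print(bot.get_state()["time"])
E
```

```text
pics
{'time': 0.0, 'q': array([-1.28146808e+00,  4.94191500e-01,  1.34613128e+00, -1.83110578e-05,
        1.30251082e+00, -9.54731367e-02]), 'dq': array([-1.27634621e-03, -1.38212530e-03, -8.32532787e-06,  6.49471483e-04,
        1.00513515e-03, -9.16461984e-04]), 'joint_efforts': array([-9.39439778e-04, -8.78823566e+01, -3.81857586e+01,  7.08415685e-02,
        5.33719710e-02, -1.28462052e-04]), 'tool_pos': array([ 0.23451972, -0.57894505,  0.23533303]), 'orientation': array([-2.60458769e+00,  1.75523712e+00,  1.52250742e-03]), 'wrist_force': array([-0.57047296, -0.43124016, -0.14397665]), 'moment': array([-0.00345666, -0.0419857 ,  0.00807714]), 'gripper_width': 0.09084587860011485} 0.022
side {'fx': 393.75420873173715, 'fy': 393.75420873173715, 'cx': 276.1594004605459, 'cy': 206.5115884329589, 'distortion': array([0.03295219, 0.        , 0.        , 0.        , 0.        ]), 'extrinsics': array([[-0.75725083, -0.65291172, -0.01665732,  0.41974235],
       [ 0.3884749 , -0.47076454,  0.79212878, -0.28210666],
       [-0.52503184,  0.59336923,  0.61012665, -0.79969645],
       [ 0.
[... 1703 characters left out ...]
2 0.0025]
top rest 0.83 [ 0.4476 -0.2567  0.0012]
top cap 0.97 [ 0.59   -0.1178 -0.0023]
top cap 0.78 [ 0.795  -0.2797 -0.0017]
top cap 0.63 [ 0.6288 -0.2448  0.0023]
top rod_tip 0.62 [6.442e-01 4.586e-01 5.000e-04]
top rod_tip 0.58 [ 0.4499 -0.2602  0.0716]
top rod_tip 0.21 [0.4492 0.3632 0.0066]
top rod_tip 0.16 [ 0.7882 -0.107  -0.0011]
top spraycan 0.95 [ 0.7789  0.0916 -0.0027]
top jar 0.79 [ 0.3661 -0.4217 -0.0029]
top dish 0.79 [ 0.6419  0.4613 -0.002 ]
top dish 0.41 [0.45   0.3655 0.004 ]
top spanner 0.91 [ 0.3841  0.1395 -0.0011]
top tub 0.88 [ 0.6422 -0.4623 -0.0042]
top tub 0.45 [0.4466 0.3647 0.0056]
top pump 0.76 [ 0.3227  0.4553 -0.0074]
top pump 0.67 [0.6443 0.4634 0.0036]
1.4
```

View pics/side0.png

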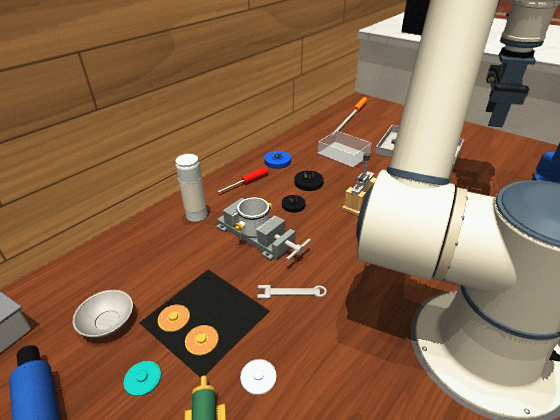

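View pics/top0.png

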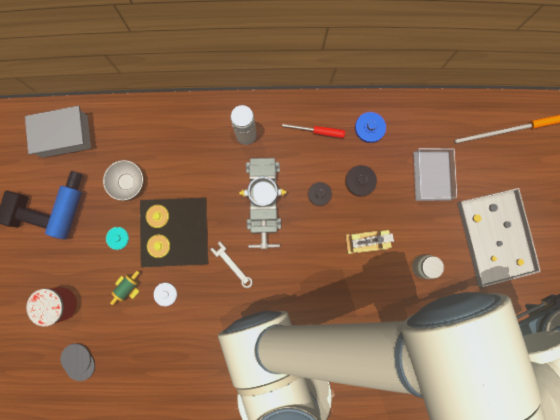

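```bash
cat > h.py <<'E'
from station import bot
import cv2,numpy as np
from scipy.spatial.transform import Rotation as R
def proj(cam,P):
    m=bot.camera_model(cam); P=np.atleast_2d(P).astype(float)
    C=P@m["extrinsics"][:3,:3].T+m["extrinsics"][:3,3]
    C=C*[1,-1,-1]
    K=np.array([[m["fx"],0,m["cx"]],[0,m["fy"],m["cy"]],[0,0,1.]])
    return cv2.projectPoints(C.reshape(-1,1,3),np.zeros(3),np.zeros(3),K,m["distortion"])[0].reshape(-1,2)
def unproj(cam,uv,z):
    m=bot.camera_model(cam); uv=np.atleast_2d(uv).astype(float)
    K=np.array([[m["fx"],0,m["cx"]],[0,m["fy"],m["cy"]],[0,0,1.]])
    n=cv2.undistortPoints(uv.reshape(-1,1,2),K,m["distortion"]).reshape(-1,2)
    d=np.c_[n[:,0],-n[:,1],-np.ones(len(n))]@m["extrinsics"][:3,:3]
    o=-m["extrinsics"][:3,:3].T@m["extrinsics"][:3,3]
    return o+d*((z-o[2])/d[:,2])[:,None]
def crop(cam,uv,hw,s,name,draw=[]):
    im=bot.capture(cam)[:,:,::-1]
    x,y=int(uv[0]),int(uv[1]); x0,y0=max(0,x-hw),max(0,y-hw)
    c=cv2.resize(im[y0:y+hw,x0:x+hw],None,fx=s,fy=s,interpolation=cv2.INTER_CUBIC)
    for P,col in draw:
        p=((proj(cam,P)-[x0,y0]+.5)*s-.5)
        for a in p: cv2.circle(c,(int(round(a[0])),int(round(a[1]))),1,col,-1)
    cv2.imwrite("pics/"+name,c); return c
def circ(c,r,n=60):
    t=np.linspace(0,2*np.pi,n,endpoint=False)
    return np.c_[c[0]+r*np.cos(t),c[1]+r*np.sin(t),np.full(n,c[2])]
G=(0,255,0);M=(255,0,255)
E
python3 - <<'E'
from h import *
ims=[]
def two(P,hw,s,draw,name):
    a=crop("top",proj("top",P)[0],hw,s,"a.png",draw); b=crop("side",proj("side",P)[0],hw,s,"b.png",draw)
    cv2.imwrite("pics/"+name,np.hstack([a,b])[:600,:800])
bo=[.588,.0505]
two([*bo,.09],33,6,[(circ([*bo,.095],.041),G)],"bowl1.png")
for k,c in enumerate([[.449,.363],[.5345,.367]]):
    two([*c,.008],20,10,[(circ([*c,.008],.034),G),(circ([*c,.015],.010),M)],f"el{k}.png")
two([.629,-.246,.02],25,8,[(circ([.629,-.246,.018],.0465),G),(circ([.629,-.246,.038],.0125),M)],"cap1.png")
two([.446,-.2575,.08],33,6,[],"gauge1.png")
E
```

```text
(no output)
```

View pics/bowl1.png

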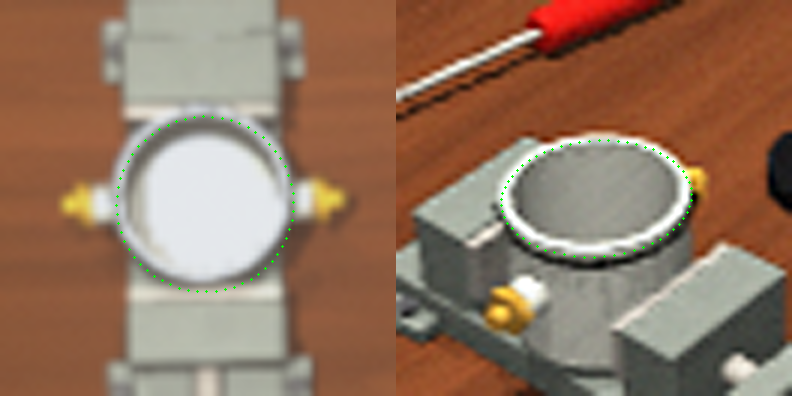

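View pics/el0.png

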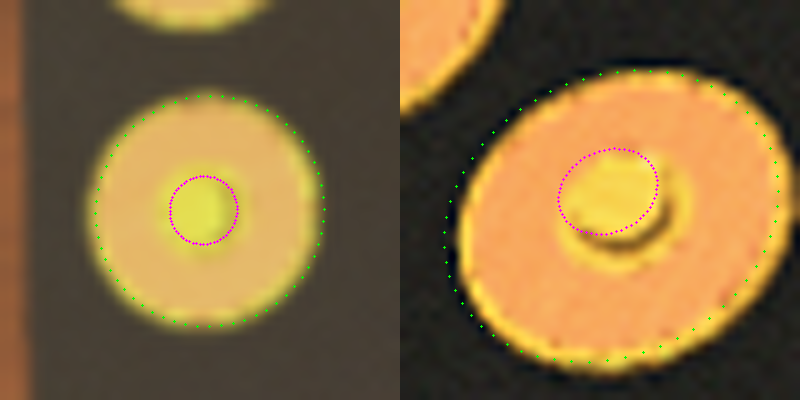

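View pics/el1.png

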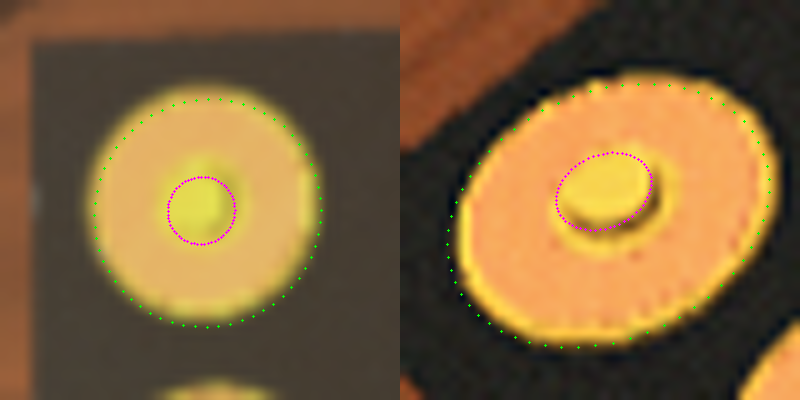

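View pics/cap1.png

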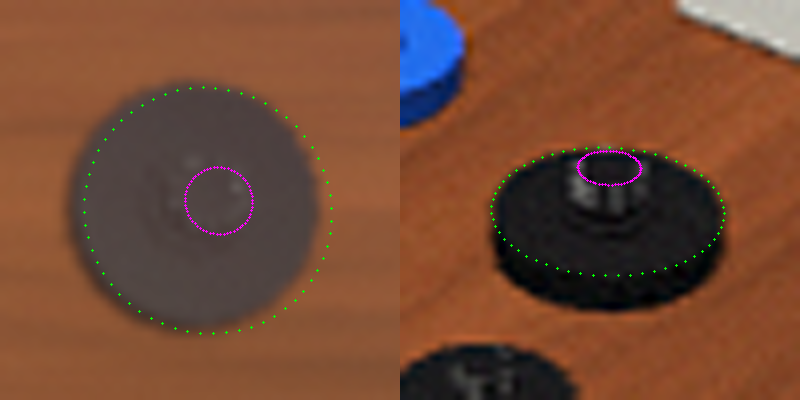

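View pics/gauge1.png

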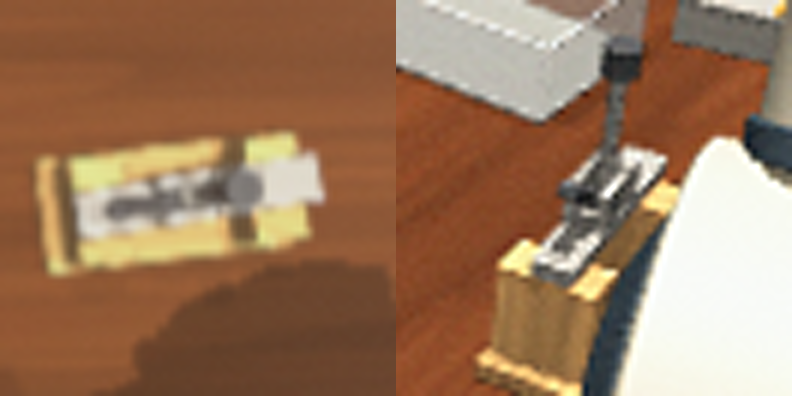

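```bash
cat >> h.py <<'E'
from scipy.optimize import minimize, least_squares
import scipy.ndimage as ndi
def hull_mask_fit(cam,mask,model,x0):
    """model(x,y)->3D pts; match convex-hull silhouette centroid to mask centroid"""
    ys,xs=np.nonzero(mask); cm=np.array([xs.mean(),ys.mean()])
    def f(p):
        h=cv2.convexHull(proj(cam,model(*p)).astype(np.float32)); m=cv2.moments(h)
        return np.array([m["m10"]/m["m00"],m["m01"]/m["m00"]])-cm
    r=least_squares(f,x0,diff_step=1e-4)
    h=cv2.convexHull(proj(cam,model(*r.x)).astype(np.float32))
    return r.x, cv2.contourArea(h)/mask.sum()
def elmodel(z0): return lambda x,y: np.vstack([circ([x,y,z0],.034),circ([x,y,z0+.005],.034)])
def elmask(cam,P,rad=.045):
    im=bot.capture(cam); hsv=cv2.cvtColor(im,cv2.COLOR_RGB2HSV).astype(int)
    m=(hsv[...,0]>8)&(hsv[...,0]<32)&(hsv[...,1]>105)&(hsv[...,2]>140)
    lab,n=ndi.label(m); u=np.round(proj(cam,P)[0]).astype(int); 
    l=lab[u[1]-3:u[1]+4,u[0]-3:u[0]+4]; l=l[l>0]
    return ndi.binary_fill_holes(lab==np.bincount(l).argmax())
def find_el(xy):
    o={}
    for cam in ("top","side"):
        try: o[cam]=hull_mask_fit(cam,elmask(cam,[*xy,.008]),elmodel(.003),xy)
        except Exception as e: print("fail",cam,e)
    return o
def edge_fit(cam,c0,r,free_z=False):
    im=bot.capture(cam); g=cv2.GaussianBlur(im.astype(np.float32).mean(2),(0,0),1.0)
    def f(p):
        c=[p[0],p[1],c0[2]]
        a=proj(cam,circ(c,r+.0015,120)); b=proj(cam,circ(c,r-.0015,120))
        s=lambda q: ndi.map_coordinates(g,[q[:,1],q[:,0]],order=1)
        return -np.abs(s(b)-s(a)).clip(0,40).mean()
    best=None
    for dx in np.arange(-.006,.0061,.001):
        for dy in np.arange(-.006,.0061,.001):
            v=f([c0[0]+dx,c0[1]+dy])
            if best is None or v<best[0]: best=(v,c0[0]+dx,c0[1]+dy)
    r_=minimize(f,best[1:],method="Nelder-Mead",options=dict(initial_simplex=[best[1:],[best[1]+.001,best[2]],[best[1],best[2]+.001]],xatol=1e-5))
    return r_.x,r_.fun
E
python3 - <<'E'
from h import *
for e in ([.449,.363],[.5345,.367]): print(find_el(e))
for z in (.090,.094,.098): print("rim",z,[edge_fit(c,[.588,.0505,z],.041) for c in ("top","side")])
print("cap",[edge_fit(c,[.629,-.246,.018],.0465) for c in ("top","side")])
def show():
    pass
bo=[.588,.0505]
E
```

```text
{'top': (array([0.44884134, 0.36516542]), np.float64(0.9883292736818996)), 'side': (array([0.44736558, 0.36069413]), np.float64(1.026932105514674))}
{'top': (array([0.53744045, 0.36875417]), np.float64(0.9828933294828773)), 'side': (array([0.53639012, 0.36413428]), np.float64(1.0440543510527838))}
rim 0.09 [(array([0.59555319, 0.05285565]), np.float64(-21.847248077392578)), (array([0.59225208, 0.04376006]), np.float64(-27.71221351623535))]
rim 0.094 [(array([0.59511372, 0.05277386]), np.float64(-22.08962059020996)), (array([0.58884845, 0.04734148]), np.float64(-27.97542953491211))]
rim 0.098 [(array([0.59452882, 0.05276705]), np.float64(-22.300676345825195)), (array([0.58535898, 0.05100139]), np.float64(-28.17812156677246))]
cap [(array([ 0.62939156, -0.23909604]), np.float64(-7.664515495300293)), (array([ 0.62821635, -0.24458004]), np.float64(-10.52257251739502))]
```

```bash
cat >> h.py <<'E'
def down(psi): 
    X=[np.cos(psi),np.sin(psi),0]; Z=[0,0,-1]; Y=np.cross(Z,X)
    return R.from_matrix(np.c_[X,Y,Z]).as_rotvec()
def tp(): return np.array(bot.get_state()["tool_pos"])
def T(): return round(bot.get_state()["time"],1)
E
python3 - <<'E'
from h import *
s=bot.get_state(); print(R.from_rotvec(s["orientation"]).as_matrix()[:,0])
for psi in (0,np.pi/2,np.pi,-np.pi/2):
    for p in ([.59,.05,.25],[.448,.363,.2],[.445,-.257,.25],[.629,-.242,.25]):
        q=bot.ik(p,down(psi)); print(psi,p,None if q is None else np.round(q,2))
E
```

```text
[ 3.75373986e-01 -9.26873437e-01 -4.03740353e-05]
0 [0.59, 0.05, 0.25] [-0.02  0.43  1.41 -0.    1.3  -0.02]
0 [0.448, 0.363, 0.2] [ 0.58  0.46  1.51 -0.    1.17  0.58]
0 [0.445, -0.257, 0.25] [-0.64  0.32  1.6  -0.    1.22 -0.64]
0 [0.629, -0.242, 0.25] [-0.46  0.55  1.19 -0.    1.39 -0.46]
1.5707963267948966 [0.59, 0.05, 0.25] [-0.02  0.43  1.41 -0.    1.3  -1.59]
1.5707963267948966 [0.448, 0.363, 0.2] [ 0.58  0.46  1.51 -0.    1.17 -0.99]
1.5707963267948966 [0.445, -0.257, 0.25] [-0.64  0.32  1.6  -0.    1.22 -2.21]
1.5707963267948966 [0.629, -0.242, 0.25] [-0.46  0.55  1.19 -0.    1.39 -2.03]
3.141592653589793 [0.59, 0.05, 0.25] None
3.141592653589793 [0.448, 0.363, 0.2] [ 0.58  0.46  1.51 -0.    1.17 -2.56]
3.141592653589793 [0.445, -0.257, 0.25] [-0.64  0.32  1.6   0.    1.22  2.5 ]
3.141592653589793 [0.629, -0.242, 0.25] [-0.46  0.55  1.19  0.    1.39  2.69]
-1.5707963267948966 [0.59, 0.05, 0.25] [-0.02  0.43  1.41 -0.    1.3   1.55]
-1.5707963267948966 [0.448, 0.363, 0.2] [ 0.58  0.46  1.51 -0.    1.17  2.15]
-1.5707963267948966 [0.445, -0.257, 0.25] [-0.64  0.32  1.6  -0.    1.22  0.93]
-1.5707963267948966 [0.629, -0.242, 0.25] [-0.46  0.55  1.19 -0.    1.39  1.11]
```

```bash
python3 - <<'E'
from h import *
c=np.array([.590,.0505])
bot.command_gripper(0.0)
bot.move_pose([*c,.20],down(0)); print(T())
bot.servo_line([*c,.135],rate=.1,max_force=8)
f0=bot.get_state()["wrist_force"]
print(bot.servo_line([*c,.045],rate=.03,max_force=5)); zf=tp()[2]; print("floor",tp(),zf-.022, bot.get_state()["wrist_force"]-f0)
zt=zf+.02
bot.servo_line([*c,zt],rate=.08)
def touch(ax,sg,c):
    t=np.array([*c,zt]); t[ax]+=sg*.034
    hit=bot.servo_line(t,rate=.025,max_force=4); p=tp()[ax]
    bot.servo_line([*c,zt],rate=.08); return hit,p
for ax in (0,1):
    a=touch(ax,1,c);b=touch(ax,-1,c); print(ax,a,b,T()); c[ax]=(a[1]+b[1])/2
print(c)
bot.servo_line([*c,.20],rate=.2); print(T())
for n in ("top","side"): cv2.imwrite(f"pics/{n}1.png",bot.capture(n)[:,:,::-1])
E
```

```text
6.4
True
floor [0.58999202 0.05048585 0.05627356] 0.03427356267262054 [-1.73142982 -0.18685862  8.48038479]
0 (True, np.float64(0.6112154143388555)) (True, np.float64(0.5718002901793993)) 12.4
1 (True, np.float64(0.06722372357506888)) (True, np.float64(0.03174492331873374)) 14.7
[0.59150785 0.04948432]
15.5
```

```bash
cat >> h.py <<'E'
BC=np.array([.5915,.0495]); FZ=.034; BZ=.028
def pick_el(xy):
    xy=np.array(xy)
    bot.command_gripper(.042)
    bot.move_pose([*xy,.10],down(0))
    print("hit",bot.servo_line([*xy,.0315],rate=.08,max_force=5),tp())
    bot.command_gripper(.0); print("w",bot.get_state()["gripper_width"])
    bot.command_gripper(.036)
    bot.move_pose([*xy,.0315],down(np.pi/2))
    bot.command_gripper(.0); print("w",bot.get_state()["gripper_width"],tp())
    bot.servo_line([*xy,.07],rate=.1); bot.servo_line([*xy,.16],rate=.2)
    print("w",bot.get_state()["gripper_width"],T())
def pics(tag):
    for n in ("top","side"): cv2.imwrite(f"pics/{n}_{tag}.png",bot.capture(n)[:,:,::-1])
E
python3 - <<'E'
from h import *
pick_el([.448,.363])
bot.move_pose([*BC,.20],down(np.pi/2))
a=crop("top",proj("top",[*BC,.16])[0],40,5,"a.png"); b=crop("side",proj("side",[*BC,.16])[0],40,5,"b.png")
cv2.imwrite("pics/held1.png",np.hstack([a,b])); print(T(), tp(), bot.get_state()["gripper_width"])
E
```

```text
hit True [0.44750732 0.36260391 0.03029148]
w 0.01821568526313371
w 0.018027411256421818 [0.44798481 0.36298657 0.03148433]
w 0.017895970763641408 22.6
24.0 [0.59116866 0.05075105 0.19973695] 0.018144166343250587
```

View pics/held1.png

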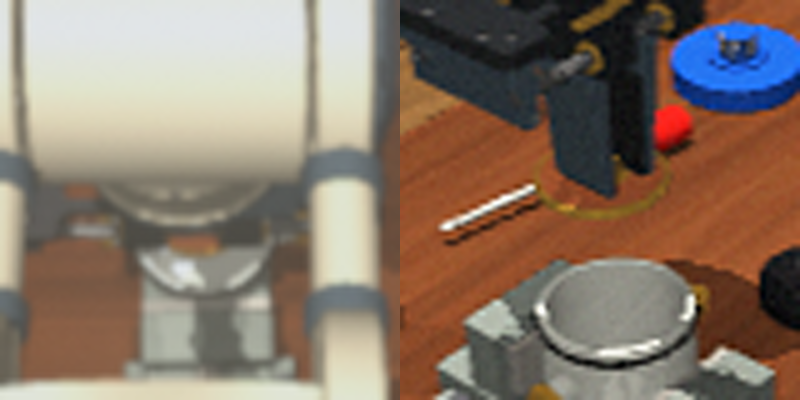

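```bash
cat >> h.py <<'E'
def place_el(k):
    zt=FZ+.0285+.012*k
    bot.servo_line([*BC,.145],rate=.1); bot.sleep(.3); print(tp())
    hit=bot.servo_line([*BC,zt-.003],rate=.03,max_force=3)
    print("hit",hit,tp(),"expected",zt,bot.get_state()["wrist_force"])
    bot.command_gripper(.028); bot.sleep(.3)
    p=tp(); bot.servo_line([*p[:2],.15],rate=.12)
    print(T())
E
python3 - <<'E'
from h import *
place_el(0)
bot.move_pose([.537,.30,.25],down(np.pi/2)) if False else None
bot.move_pose([.56,.22,.22],down(0))
a=crop("top",proj("top",[*BC,.09])[0],33,6,"a.png"); b=crop("side",proj("side",[*BC,.09])[0],33,6,"b.png")
cv2.imwrite("pics/in1.png",np.hstack([a,b])); print(T())
print(find_el([.537,.3665])); pics("2")
E
```

```text
[0.59169923 0.04948755 0.14543599]
hit True [0.59118067 0.04948561 0.12147788] expected 0.0625 [ 0.1004949  -0.59006818  3.21700493]
27.2
29.1
{'top': (array([0.55085476, 0.36651757]), np.float64(1.6312801679453661)), 'side': (array([0.55676849, 0.12675972]), np.float64(0.00491786223206749))}
```

View pics/in1.png

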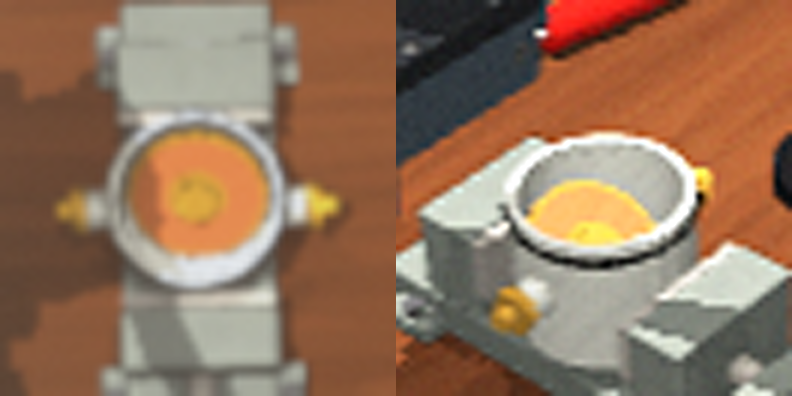

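View pics/top_2.png

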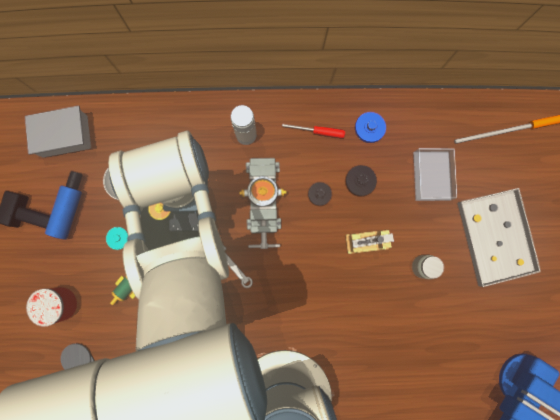

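```bash
python3 - <<'E'
from h import *
c=cv2.imread("pics/b.png") # overwritten by in1; use held1 right half
c=cv2.imread("pics/held1.png")[:,400:].copy()
u=proj("side",[*BC,.16])[0]; x0,y0=int(u[0])-40,int(u[1])-40
B=np.array([-.0045,-.0005,0])
for P,col in [(circ([.59117,.05075,.171],.034),G),(circ([.59117,.05075,.176],.034),M),(circ([*BC,.096],.041),G),(circ([*BC,.096],.037),M)]:
    for a in ((proj("side",P+B)-[x0,y0]+.5)*5-.5): cv2.circle(c,tuple(int(round(v)) for v in a),1,col,-1)
cv2.imwrite("pics/held1o.png",cv2.resize(c,None,fx=1.5,fy=1.5))
E
```

```text
(no output)
```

View pics/held1o.png

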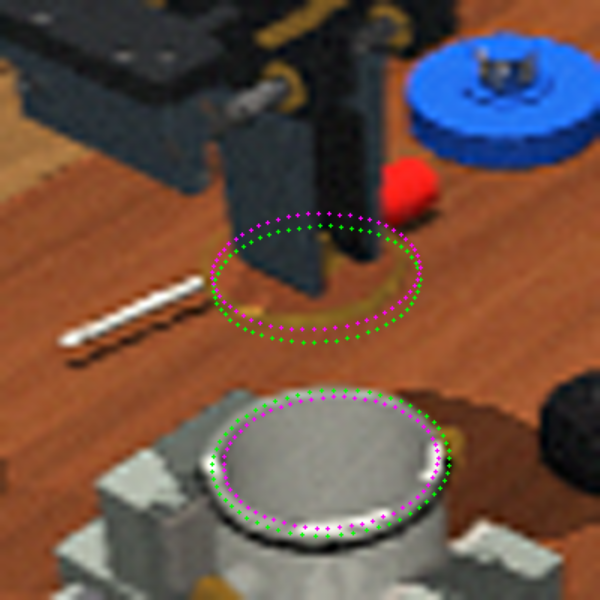

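```bash
python3 - <<'E'
from h import *
bot.move_pose([.47,-.02,.28],down(0))
print(find_el([.537,.3665]),T()); pics("3")
E
```

```text
{'top': (array([ 0.54068448, -0.24409948]), np.float64(0.006176225673377419)), 'side': (array([0.5442795 , 0.24155963]), np.float64(0.007198656705505272))} 30.4
```

View pics/top_3.png

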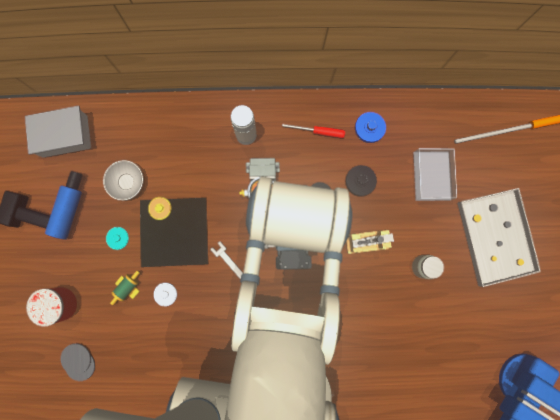

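View pics/side_3.png

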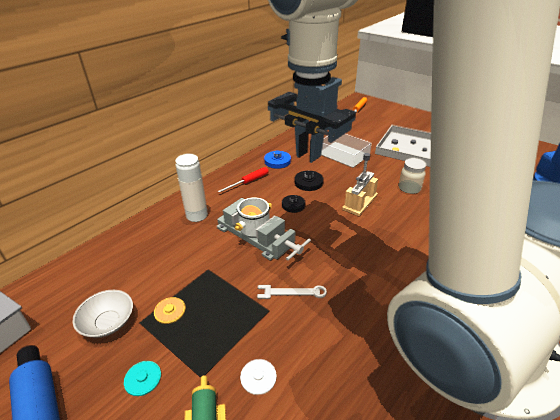

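```bash
cat >> h.py <<'E'
def find_net(q,xy,z0,model):
    for cam in ("top","side"):
        bot.capture(cam); t=[np.round(r["location"],4) for r in bot.tip_of(cam,q) if np.hypot(*(np.array(r["location"])[:2]-xy))<.05]
        for r in bot.outline_of(cam,q):
            ys,xs=np.nonzero(r["region"])
            if len(xs)<20: continue
            if np.hypot(*(proj(cam,[*xy,z0])[0]-[xs.mean(),ys.mean()]))<15:
                print(cam,round(r["score"],2),hull_mask_fit(cam,r["region"],model,xy),t)
E
python3 - <<'E'
from h import *
xy=[.556,.363]
print(unproj("top",[160,209],.012),unproj("side",[170,309],.012))
find_net("element2",xy,.006,elmodel(.003))
c=[.556,.363]
a=crop("top",proj("top",[*c,.008])[0],20,10,"a.png",[(circ([*c,.008],.034),G),(circ([*c,.015],.01),M)]);b=crop("side",proj("side",[*c,.008])[0],20,10,"b.png",[(circ([*c,.008],.034),G),(circ([*c,.015],.01),M)])
cv2.imwrite("pics/el2b.png",np.hstack([a,b]))
E
```

```text
[[0.55718241 0.35793639 0.012     ]] [[0.55428702 0.35777079 0.012     ]]
top 0.64 (array([0.56043824, 0.36211227]), np.float64(0.9927500168574098)) [array([0.5599, 0.3592, 0.0036])]
side 0.72 (array([0.55979301, 0.35759055]), np.float64(1.0761914474742869)) [array([0.5559, 0.3572, 0.0034])]
```

View pics/el2b.png

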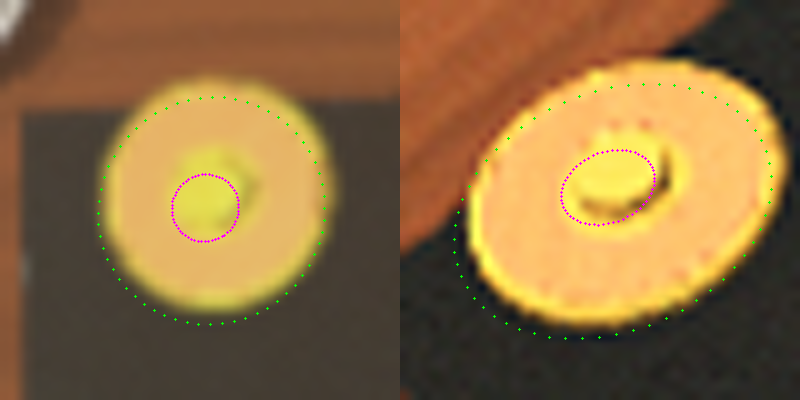

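```bash
cat >> h.py <<'E'
def dpinch(xy,zt,op,psis=(0,np.pi/2),zclear=.012):
    """double pinch, ends gripping at zt; returns tcp"""
    xy=np.array(xy)
    bot.command_gripper(op)
    bot.move_pose([*xy,zt+.07],down(psis[0]))
    if bot.servo_line([*xy,zt],rate=.06,max_force=8): print("HIT",tp()); 
    bot.command_gripper(0.); print("w1",bot.get_state()["gripper_width"],tp())
    bot.command_gripper(op-.006)
    bot.servo_line([*xy,zt+zclear],rate=.08)
    bot.move_pose([*xy,zt+zclear],down(psis[1]))
    if bot.servo_line([*xy,zt],rate=.05,max_force=8): print("HIT",tp())
    bot.command_gripper(0.); print("w2",bot.get_state()["gripper_width"],tp(),T())
E
python3 - <<'E'
from h import *
dpinch([.560,.360],.0325,.042)
p=tp(); bot.servo_line([*p[:2],.09],rate=.06); bot.servo_line([*p[:2],.17],rate=.2)
bot.move_pose([*BC,.20],down(np.pi/2)); bot.servo_line([*BC,.17]); bot.sleep(.3)
print(tp(),bot.get_state()["gripper_width"],T())
a=crop("side",proj("side",[*BC,.12])[0],40,8,"held2.png",[(circ([*BC,.17-.0295],.034),G),(circ([*BC,.17-.0245],.034),M),(circ([*BC,.096],.041),G),(circ([*BC,.096],.037),M)])
E
```

```text
w1 0.017737561609327036 [0.56009162 0.36000973 0.03263569]
w2 0.017660721634931993 [0.56011242 0.36004433 0.03265189] 37.8
[0.59183802 0.04958548 0.17068055] 0.017919385155415923 41.3
```

View pics/held2.png

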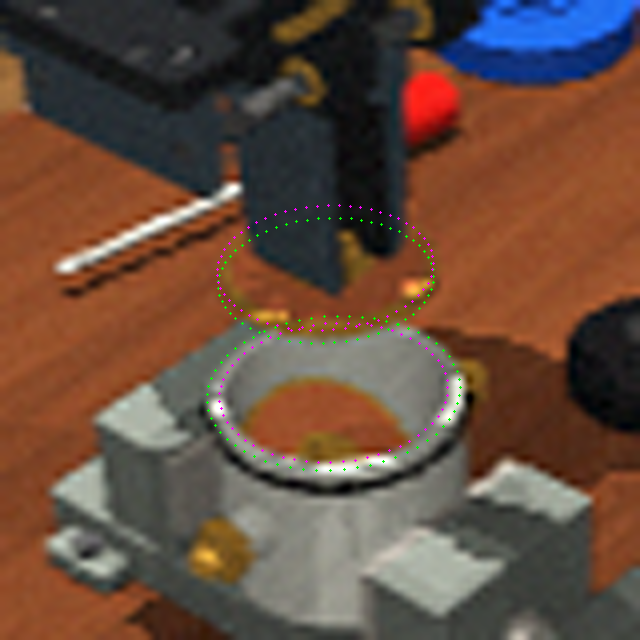

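```bash
python3 - <<'E'
from h import *
zt=FZ+.0295+.012
ok=False
for d in [(0,0),(.002,0),(-.002,0),(0,.002),(0,-.002),(.002,.002),(-.002,-.002),(.002,-.002),(-.002,.002)]:
    c=BC+d
    bot.servo_line([*c,.135],rate=.1); bot.sleep(.2)
    hit=bot.servo_line([*c,zt-.004],rate=.03,max_force=5)
    print(d,hit,tp(),"exp",zt,np.round(bot.get_state()["wrist_force"],2),bot.get_state()["gripper_width"],T())
    if tp()[2]<zt+.006: ok=True;break
print(ok)
E
```

```text
(0, 0) True [0.59150333 0.04949742 0.07550667] exp 0.0755 [-1.25 -0.22  7.32] 0.017795947893031207 43.8
True
```

```bash
python3 - <<'E'
from h import *
bot.servo_line([*BC,.0762],rate=.03)
bot.command_gripper(.028); bot.sleep(.2)
bot.servo_line([*BC,.15],rate=.1)
bot.move_pose([.60,.25,.28],down(0)); 
bot.sleep(.2)
a=crop("top",proj("top",[*BC,.09])[0],33,6,"a.png"); b=crop("side",proj("side",[*BC,.09])[0],33,6,"b.png")
cv2.imwrite("pics/in2.png",np.hstack([a,b])); print(T())
g=[.446,-.2575,.08]
a=crop("top",proj("top",g)[0],25,8,"a.png"); b=crop("side",proj("side",[.446,-.2575,.1])[0],25,8,"b.png")
cv2.imwrite("pics/g2.png",np.hstack([a,b]))
for n in("top","side"):
  for q in ("gauge","rest","rod_tip","cap"):
    print(n,q,[(round(r["score"],2),np.round(r["location"],4)) for r in bot.tip_of(n,q)][:3])
E
```

```text
47.5
top gauge [(0.9, array([ 0.4469, -0.2601,  0.0661]))]
top rest [(0.84, array([ 0.4481, -0.2584, -0.002 ])), (0.74, array([0.3848, 0.1418, 0.    ])), (0.56, array([ 0.7888, -0.1072, -0.0035]))]
top rod_tip [(0.5, array([ 0.4467, -0.2557,  0.0676]))]
top cap [(0.84, array([ 0.5901, -0.1188, -0.003 ])), (0.83, array([ 0.7935, -0.2789, -0.0019])), (0.63, array([ 6.316e-01, -2.446e-01, -2.000e-04]))]
side gauge [(0.61, array([ 0.4445, -0.2561,  0.0609]))]
side rest [(0.6, array([ 0.4477, -0.2574, -0.0023]))]
side rod_tip []
side cap [(0.83, array([ 0.7944, -0.2805, -0.0015])), (0.7, array([ 0.5886, -0.1176,  0.0013])), (0.58, array([ 0.6297, -0.2478,  0.0016]))]
```

View pics/in2.png

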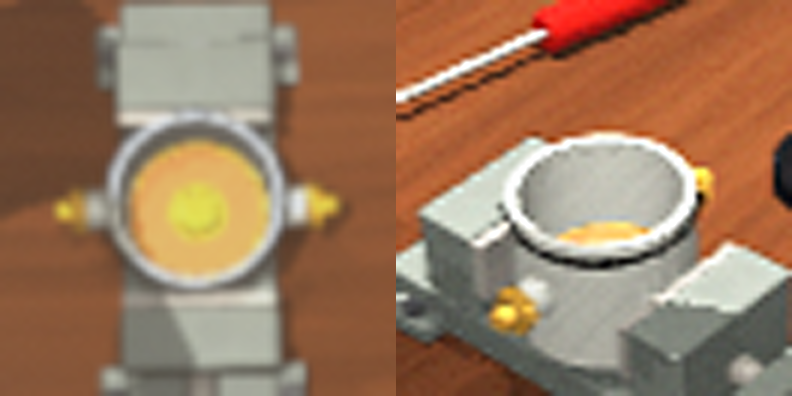

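View pics/g2.png

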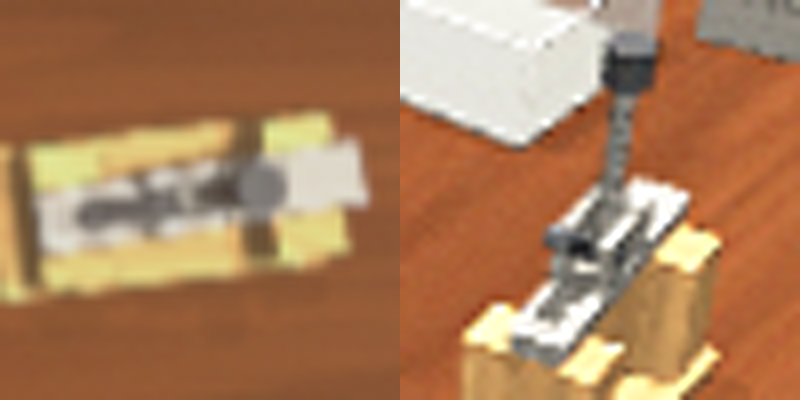

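```bash
python3 - <<'E'
from h import *
def tt(n):
    out=[]
    for cam,B in (("top",[.0033,.0033,0]),("side",[-.003,-.001,0])):
        d=[(circ([*BC,.096],.041)+B,G),(circ([*BC,.051],.034)+B,M),(circ([*BC,.058],.010)+B,(255,0,0))]
        out.append(crop(cam,proj(cam,[*BC,.09])[0],25,8,"a.png",d))
    cv2.imwrite("pics/"+n,np.hstack(out))
tt("in2o.png")
E
```

```text
(no output)
```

View pics/in2o.png

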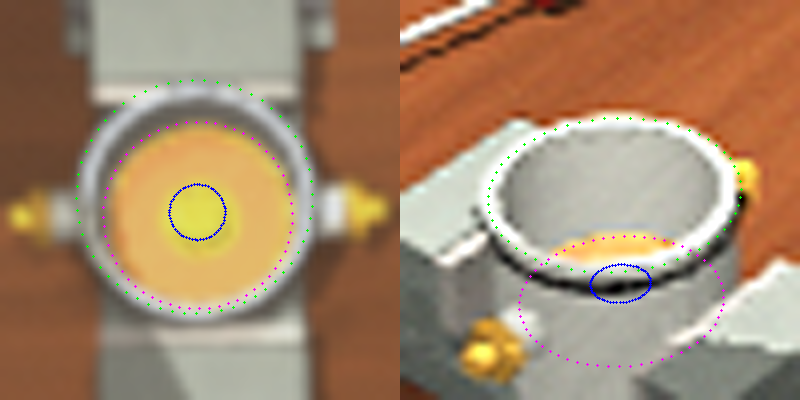

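```bash
python3 - <<'E'
from h import *
g=[.446,-.2575,.08]
o=np.array([int(v)-25 for v in proj("top",g)[0]]); o2=np.array([int(v)-25 for v in proj("side",[.446,-.2575,.1])[0]])
f=lambda o,p:o+(np.array(p)+.5)/8-.5
e=unproj("top",[f(o,(40,230)),f(o,(366,173))],.074); d=e[0]-e[1]; print(e,np.degrees(np.arctan2(d[1],d[0])),np.hypot(*d[:2]),e.mean(0))
print("knob top cam",[unproj("top",f(o,(262,186)),z) for z in (.155,.165)])
print("knob side cam",[unproj("side",f(o2,(631-400,66)),z) for z in (.15,.158)])
# rest cheeks: corner points of top edges (66mm)
r=unproj("top",[f(o,(28,150)),f(o,(330,113))],.066); d=r[0]-r[1]; print(np.degrees(np.arctan2(d[1],d[0])))
r=unproj("top",[f(o,(45,290)),f(o,(350,247))],.066); d=r[0]-r[1]; print(np.degrees(np.arctan2(d[1],d[0])))
E
```

```text
[[ 0.43923802 -0.19866855  0.074     ]
 [ 0.45651446 -0.3157233   0.074     ]] 98.3958299173836 0.11832281534214419 [ 0.44787624 -0.25719592  0.074     ]
knob top cam [array([[ 0.44984369, -0.25867172,  0.155     ]]), array([[ 0.44947605, -0.2562559 ,  0.165     ]])]
knob side cam [array([[ 0.45053548, -0.27078152,  0.15      ]]), array([[ 0.4443007 , -0.25830315,  0.158     ]])]
95.59124490002013
96.46874080293289
```

```bash
python3 - <<'E'
from h import *
psi=np.radians(7); c=[.447,-.2585]
bot.command_gripper(.045)
bot.move_pose([*c,.26],down(psi))
print(bot.servo_line([*c,.168],rate=.08,max_force=6),tp(),T())
f0=bot.get_state()["wrist_force"]
bot.command_gripper(0.); bot.sleep(.2)
print(bot.get_state()["gripper_width"],tp(),bot.get_state()["wrist_force"]-f0)
bot.servo_line([*c,.18],rate=.03); bot.sleep(.2)
print(bot.get_state()["wrist_force"]-f0)
bot.servo_line([*c,.27],rate=.08);bot.sleep(.3)
print(bot.get_state()["wrist_force"]-f0,T())
pics("g3")
E
```

```text
False [ 0.44723132 -0.25867999  0.16842455] 51.8
0.01706748468060166 [ 0.44712239 -0.25853689  0.16808958] [0.59862592 0.01025418 2.5242734 ]
[-0.25667306 -0.73051748 -3.59110647]
[-0.52669534 -0.58116291 -3.63515375] 54.9
```

View pics/side_g3.png

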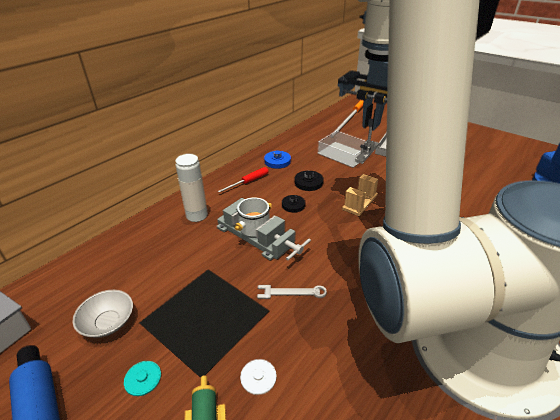

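```bash
python3 - <<'E'
from h import *
bot.servo_line([*BC,.27],rate=.15,attitude=down(0)); bot.sleep(.4)
print(tp(),bot.get_state()["wrist_force"],T())
a=crop("side",proj("side",[*BC,.16])[0],50,6,"g4.png",[(circ([*BC,.096],.041),G)])
E
```

```text
[0.59150368 0.04944643 0.27001529] [ 0.79387977 -0.7814359  -3.92056135] 57.8
```

View pics/g4.png

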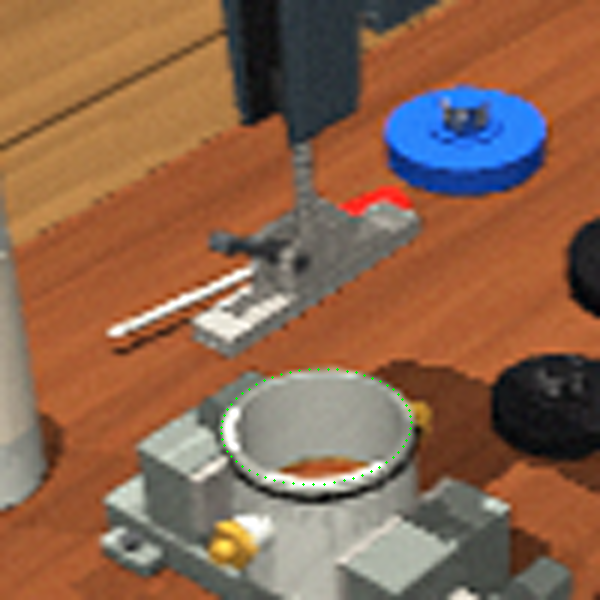

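```bash
python3 - <<'E'
from h import *
f0=bot.get_state()["wrist_force"][2]
print(bot.servo_line([*BC,.21],rate=.06,max_force=6),tp())
print(bot.servo_line([*BC,.185],rate=.015,max_force=4.5),tp(),bot.get_state()["wrist_force"][2]-f0,T())
bot.sleep(.2); print(bot.get_state()["wrist_force"][2]-f0)
E
```

```text
False [0.59174716 0.04950246 0.21040972]
True [0.5913551  0.04937794 0.19714765] 3.6946466527957114 60.0
6.194922881088024
```

```bash
python3 - <<'E'
from h import *
f0=-3.9
for z in (.185,.172,.150):
    h=bot.servo_line([*BC,z],rate=.02,max_force=6); print(h,tp(),bot.get_state()["wrist_force"][2]-f0,T())
    if h: break
E
```

```text
False [0.59100198 0.04962755 0.18452872] 1.3865910479531096 60.9
True [0.59109163 0.04962021 0.18419655] 8.274396628486615 61.1
```

```bash
python3 - <<'E'
from h import *
f0=-3.9
for z in np.arange(.180,.148,-.004):
    h=bot.servo_line([*BC,z],rate=.02,max_force=14); bot.sleep(.1); F=bot.get_state()["wrist_force"][2]-f0; print(h,tp()[2],F,T())
    if h or F>13: break
E
```

```text
False 0.17969442815337627 1.4651012763644302 61.6
False 0.17575543544480168 -0.23868919130931454 62.0
False 0.17180917115086045 1.4043394459273566 62.5
False 0.16778333816528024 0.8905479753736865 62.9
False 0.16377867690815112 0.5364369974503171 63.4
False 0.159790882262971 0.7904320308852317 63.8
True 0.1565517220426804 12.20226458073021 64.2
```

```bash
python3 - <<'E'
from h import *
p=tp(); bot.servo_line([*BC,p[2]+.0004],rate=.02)
bot.command_gripper(.04); bot.sleep(.2)
bot.servo_line([*BC,.22],rate=.1)
bot.command_gripper(0.)
bot.servo_line([.60,-.06,.25],rate=.2)
pics("g5"); B=[-.003,-.001,0]
a=crop("side",proj("side",[*BC,.12])[0],40,7,"g5.png"); b=crop("top",proj("top",[*BC,.12])[0],40,7,"g5t.png")
print(T())
E
```

```text
67.6
```

View pics/g5.png

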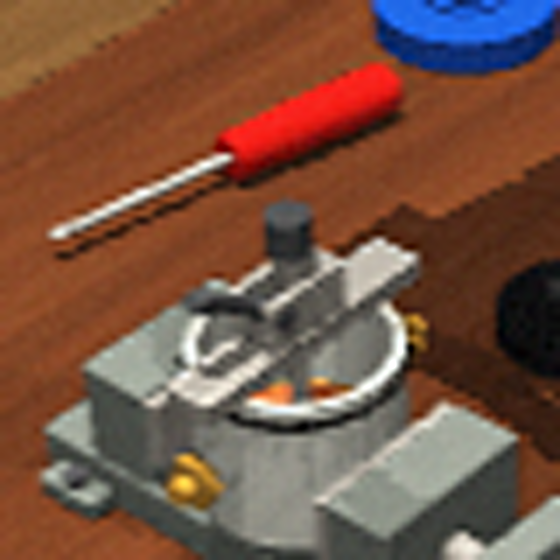

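View pics/g5t.png

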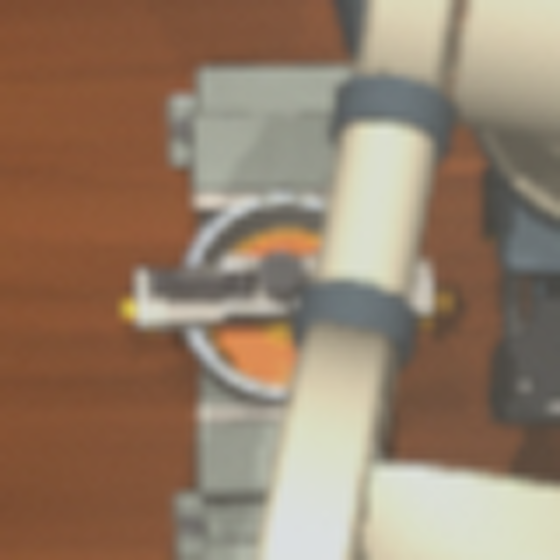

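```bash
python3 - <<'E'
from h import *
c=BC+[0,.039]
bot.move_pose([*c,.25],down(np.pi/2))
bot.servo_line([*c,.180],rate=.1,max_force=8); bot.sleep(.2)
for z in np.arange(.176,.1445,-.002):
    h=bot.servo_line([*c,z],rate=.02,max_force=9); s=bot.get_state(); print(h,s["tool_pos"][2].round(4),np.round(s["wrist_force"],1),round(s["time"],1))
    if h: break
E
```

```text
False 0.1758 [-0.7  0.3 -0.2] 70.2
False 0.1739 [-0.6  0.3 -0.1] 70.5
False 0.1718 [-0.4 -0.7 -0.6] 70.7
False 0.1699 [ 0.2 -0.6 -0.3] 71.0
False 0.1679 [-0.7  0.5  0.2] 71.2
False 0.166 [-0.5  0.4  0.1] 71.5
False 0.1639 [ 0.8 -0.1  0.5] 71.7
False 0.1619 [0.  0.2 0.8] 72.0
False 0.1599 [0.1 0.9 0.2] 72.2
False 0.1579 [-0.6  0.4  0.6] 72.5
False 0.1559 [-0.4  0.1 -0.3] 72.7
False 0.1538 [ 1.  -0.5  0. ] 73.0
False 0.1519 [ 0.1 -1.5  0.3] 73.2
False 0.1499 [ 0.2 -0.   0.1] 73.5
False 0.1478 [-0.5  0.2  0.3] 73.7
False 0.1458 [-0.1 -0.3  0.1] 74.0
```

```bash
python3 - <<'E'
from h import *
a=crop("side",proj("side",[*BC,.12])[0],40,7,"g6.png")
E
```

```text
(no output)
```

View pics/g6.png

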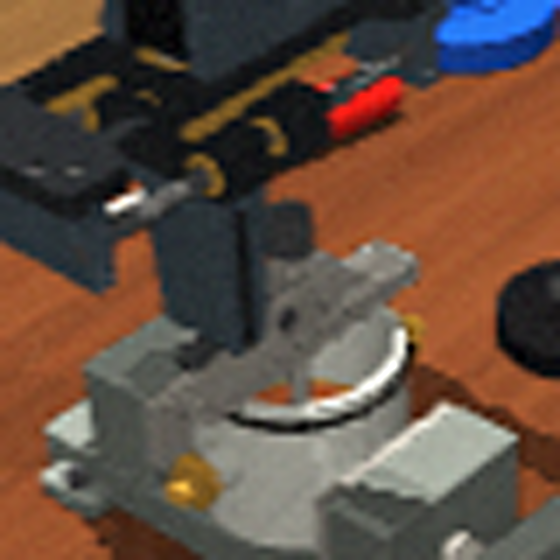

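```bash
python3 - <<'E'
from h import *
c=BC+[0,.039]
h=bot.servo_line([*c,.140],rate=.015,max_force=10); s=bot.get_state(); print(h,s["tool_pos"][2].round(4),np.round(s["wrist_force"],1),round(s["time"],1))
bot.servo_line([*c,.23],rate=.12)
bot.move_pose([.50,-.14,.28],down(0)); pics("g7")
a=crop("side",proj("side",[*BC,.12])[0],35,8,"g7.png"); b=crop("top",proj("top",[*BC,.12])[0],35,8,"g7t.png")
for n in("top","side"):
  for q in ("gauge","rod_tip","element1"): print(n,q,[(round(r["score"],2),np.round(r["location"],4)) for r in bot.tip_of(n,q)][:3])
E
```

```text
True 0.1455 [-2.  -0.5 10. ] 74.3
top gauge [(0.78, array([0.5906, 0.0485, 0.0939])), (0.38, array([ 0.3837,  0.1402, -0.0005]))]
top rod_tip []
top element1 [(0.86, array([ 0.4714,  0.484 , -0.0011])), (0.85, array([0.3061, 0.3422, 0.0026])), (0.77, array([0.5964, 0.05  , 0.0445]))]
side gauge [(0.95, array([0.5862, 0.0497, 0.0897]))]
side rod_tip []
side element1 [(0.6, array([0.5912, 0.0477, 0.0453])), (0.58, array([ 3.056e-01,  3.424e-01, -1.000e-04])), (0.56, array([ 0.4697,  0.4869, -0.0025]))]
```

View pics/g7.png

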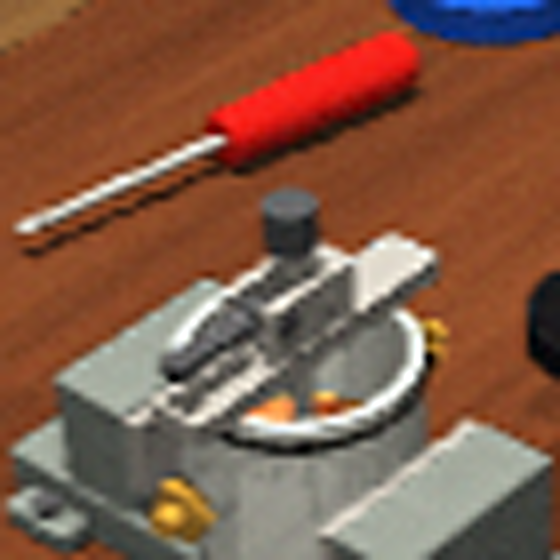

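View pics/g7t.png

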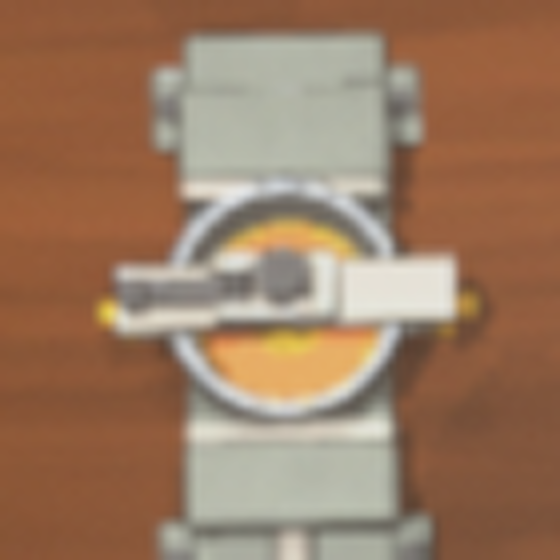

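```bash
python3 - <<'E'
from h import *
bot.command_gripper(.04)
bot.move_pose([*BC,.24],down(0))
bot.servo_line([*BC,.1572],rate=.08,max_force=8); print(tp())
f0=bot.get_state()["wrist_force"]
bot.command_gripper(0.); print(bot.get_state()["gripper_width"],T())
bot.servo_line([*BC,.18],rate=.05); bot.servo_line([*BC,.26],rate=.12); bot.sleep(.3)
print(bot.get_state()["wrist_force"]-f0)
a=crop("side",proj("side",[*BC,.18])[0],45,6,"g8.png")
c=[.447,-.2585]
bot.servo_line([*c,.26],rate=.15,attitude=down(np.radians(7))); bot.sleep(.3); print(tp(),T())
a=crop("top",proj("top",[*c,.1])[0],35,8,"g8t.png");b=crop("side",proj("side",[*c,.15])[0],35,8,"g8s.png")
E
```

```text
[0.59183012 0.04949417 0.15771385]
0.01719534052038566 80.0
[ 0.0869749  -0.63941236 -3.98454552]
[ 0.44704414 -0.25836236  0.25998092] 84.5
```

View pics/g8.png

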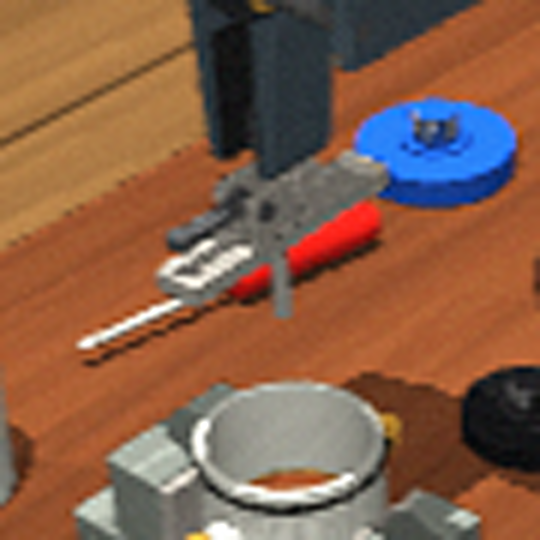

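View pics/g8s.png

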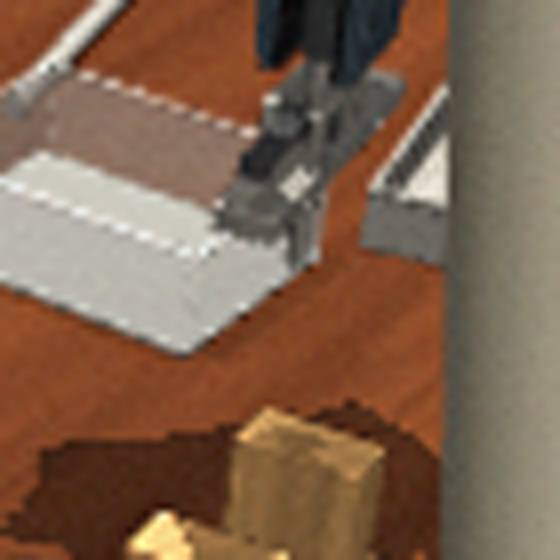

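View pics/g8t.png

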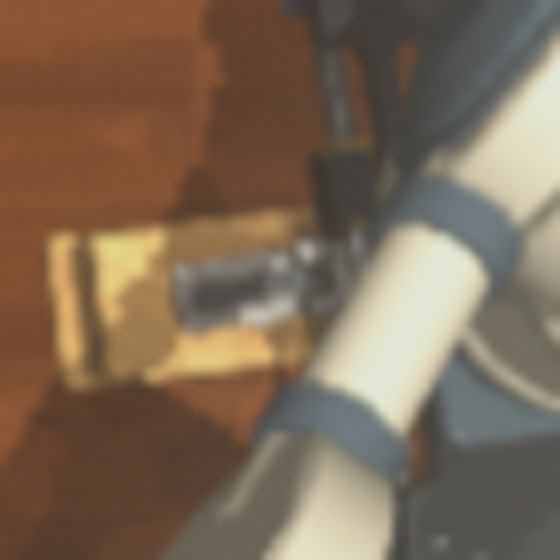

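```bash
python3 - <<'E'
from h import *
c=[.447,-.2585]
print(bot.servo_line([*c,.15],rate=.08,max_force=8),tp())
print(bot.servo_line([*c,.122],rate=.015,max_force=4),tp(),bot.get_state()["wrist_force"],T())
E
```

```text
False [ 0.44721235 -0.25863927  0.15040705]
True [ 0.4469003  -0.2585397   0.12668925] [ 0.27700703 -1.70783445  1.60500194] 87.5
```

```bash
python3 - <<'E'
from h import *
c=[.447,-.2585]
bot.command_gripper(.04); bot.sleep(.2)
bot.servo_line([*c,.24],rate=.1)
bot.move_pose([.55,.15,.28],down(0)); bot.sleep(.3)
pics("g9")
a=crop("top",proj("top",[*c,.08])[0],25,8,"a.png");b=crop("side",proj("side",[*c,.09])[0],25,8,"b.png")
cv2.imwrite("pics/g9.png",np.hstack([a,b]))
for n in("top","side"):
  for q in ("gauge","rest","rod_tip","cap"): print(n,q,[(round(r["score"],2),np.round(r["location"],4)) for r in bot.tip_of(n,q)][:3])
print("cap",[edge_fit(k,[.63,-.246,.018],.0465) for k in ("top","side")],T())
c=[.630,-.245]
a=crop("top",proj("top",[*c,.02])[0],25,8,"a.png",[(circ([*c,.018],.0465),G)]);b=crop("side",proj("side",[*c,.02])[0],25,8,"b.png",[(circ([*c,.018],.0465),G)])
cv2.imwrite("pics/cap2.png",np.hstack([a,b]))
E
```

```text
top gauge [(0.85, array([ 0.4451, -0.2589,  0.0647])), (0.73, array([ 0.3643, -0.4216,  0.0015])), (0.57, array([0.5927, 0.0482, 0.0455]))]
top rest [(0.93, array([ 4.474e-01, -2.556e-01, -3.000e-04]))]
top rod_tip [(0.5, array([ 0.3666, -0.4233, -0.0008])), (0.47, array([ 0.3827,  0.1393, -0.0007])), (0.36, array([ 7.776e-01,  9.180e-02, -6.000e-04]))]
top cap [(0.73, array([ 7.947e-01, -2.795e-01, -1.000e-04])), (0.65, array([ 0.6303, -0.2427,  0.0012])), (0.63, array([ 5.863e-01, -1.214e-01, -2.000e-04]))]
side gauge [(0.54, array([ 0.447 , -0.2569,  0.0628]))]
side rest [(0.56, array([ 0.4471, -0.2574, -0.0018]))]
side rod_tip [(0.21, array([0.5893, 0.0482, 0.0466]))]
side cap [(0.74, array([ 0.7954, -0.2768,  0.0035])), (0.66, array([ 0.6295, -0.2435,  0.0011])), (0.58, array([ 0.5914, -0.1177,  0.0039]))]
cap [(array([ 0.62935148, -0.23908286]), np.float64(-7.619605541229248)), (array([ 0.62824355, -0.24457543]), np.float64(-14.213384628295898))] 92.1
```

View pics/g9.png

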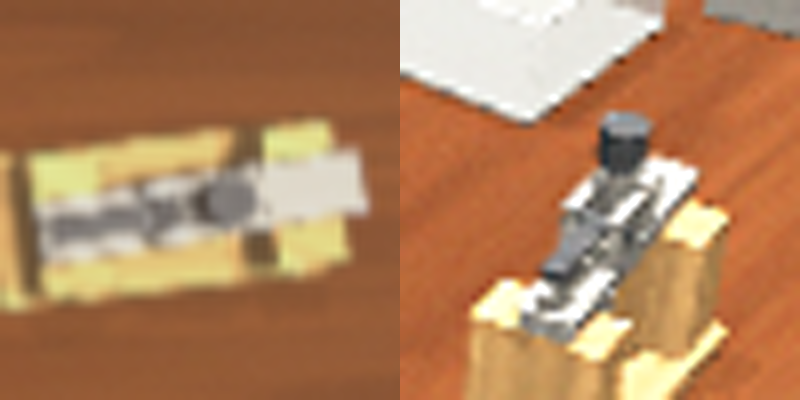

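View pics/cap2.png

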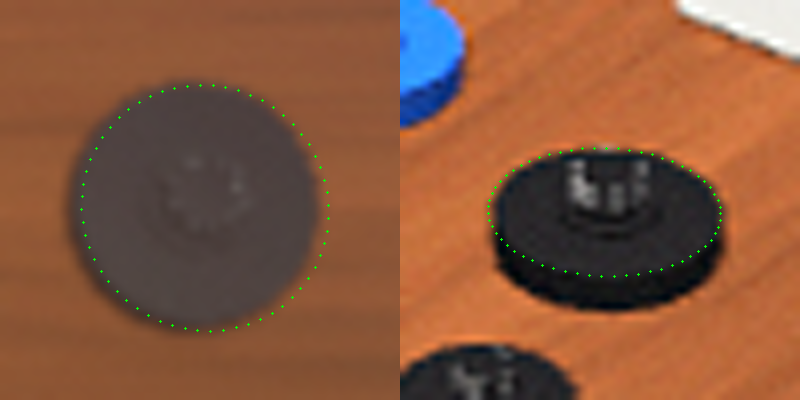

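View pics/side_g9.png

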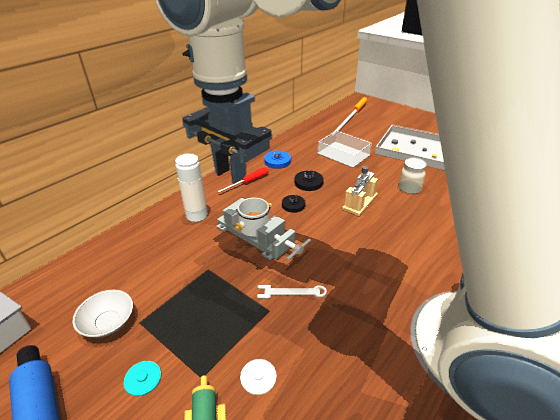

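```bash
python3 - <<'E'
from h import *
c=[.629,-.2425]
dpinch(c,.043,.058,psis=(np.pi/2,0),zclear=.03)
bot.servo_line([*c,.08],rate=.06); bot.servo_line([*c,.22],rate=.2)
bot.move_pose([*BC,.22],down(0)); bot.servo_line([*BC,.19],rate=.1); bot.sleep(.3)
print(tp(),bot.get_state()["gripper_width"],np.round(bot.get_state()["wrist_force"],2),T())
crop("side",proj("side",[*BC,.13])[0],40,8,"cap3.png",[(circ([*BC,.147],.0465),G),(circ([*BC,.096],.041),M)])
E
```

```text
w1 0.024121879209646677 [ 0.62903181 -0.24252633  0.04306137]
w2 0.023973517986507643 [ 0.629118   -0.24254201  0.04318323] 100.5
[0.59174319 0.04948882 0.1904861 ] 0.023905857728093567 [-0.89  0.15 -1.56] 104.0
```

View pics/cap3.png

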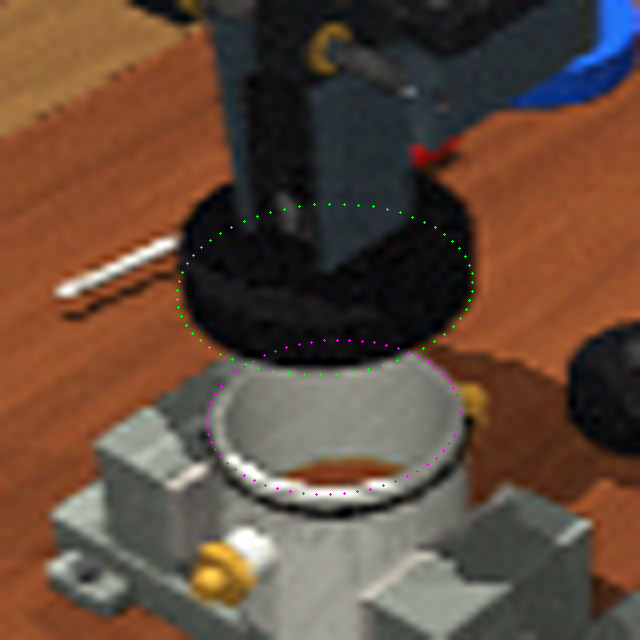

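```bash
python3 - <<'E'
from h import *
ok=False
for d in [(0,0),(.0015,0),(-.0015,0),(0,.0015),(0,-.0015)]:
    c=BC+d
    bot.servo_line([*c,.148],rate=.08); bot.sleep(.2)
    hit=bot.servo_line([*c,.1315],rate=.02,max_force=6)
    print(d,hit,tp(),np.round(bot.get_state()["wrist_force"],2),T())
    if tp()[2]<.1355: ok=True;break
print(ok)
E
```

```text
(0, 0) True [0.59158699 0.04949353 0.13313478] [0.61 0.42 6.11] 105.6
True
```

Hit at 0.1331, exactly where the ring should stop it (8 mm short). Now press home.

```bash
python3 - <<'E'
from h import *
hit=bot.servo_line([*BC,.121],rate=.02,max_force=24)
print(hit,tp(),np.round(bot.get_state()["wrist_force"],2),bot.get_state()["gripper_width"],T())
if tp()[2]>.127:
    hit=bot.servo_line([*BC,.121],rate=.02,max_force=30); print(hit,tp(),np.round(bot.get_state()["wrist_force"],2))
crop("side",proj("side",[*BC,.1])[0],40,8,"cap4.png",[(circ([*BC,.100],.0465),G),(circ([*BC,.082],.0465),M)])
E
```

```text
True [0.59178227 0.04954831 0.12427124] [-0.08 -0.33  6.19] 0.024281293278011023 106.1
```

View pics/cap4.png

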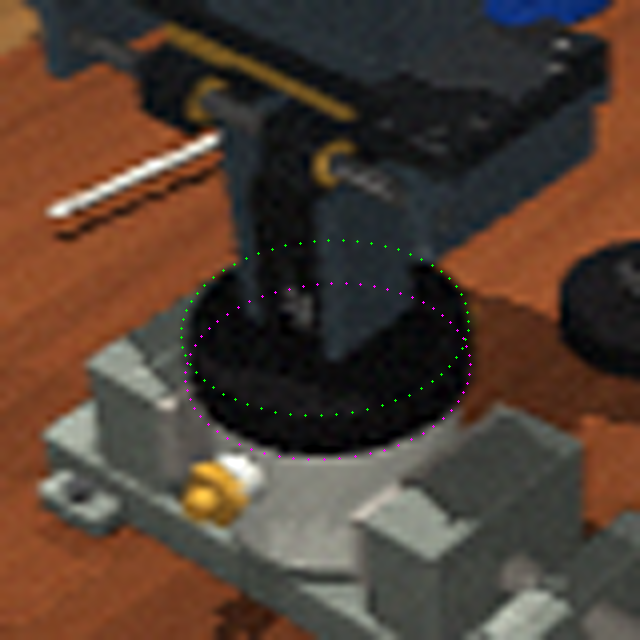

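```bash
python3 - <<'E'
from h import *
bot.command_gripper(.05); bot.sleep(.1)
bot.servo_line([*BC,.17],rate=.1); bot.command_gripper(0.)
hit=bot.servo_line([*BC,.132],rate=.03,max_force=18); print(hit,tp(),np.round(bot.get_state()["wrist_force"],2))
bot.servo_line([*BC,.22],rate=.12); bot.move_pose([.45,.25,.30],down(0)); bot.sleep(.5)
pics("end")
a=crop("top",proj("top",[*BC,.1])[0],25,8,"a.png",[(circ(np.r_[BC+[.0025,.0025],.1],.0465),G)]);b=crop("side",proj("side",[*BC,.1])[0],25,8,"b.png",[(circ([*BC,.100],.0465),G)])
cv2.imwrite("pics/cap5.png",np.hstack([a,b]))
for n in("top","side"):
  for q in ("bowl","gauge","rest","cap"): print(n,q,[(round(r["score"],2),np.round(r["location"],4)) for r in bot.tip_of(n,q)][:3])
print(T())
E
```

```text
True [0.59137454 0.04949879 0.14222572] [-2.47 -0.13 13.45]
top bowl []
top gauge [(0.84, array([ 0.4433, -0.259 ,  0.0648]))]
top rest [(0.78, array([ 4.465e-01, -2.554e-01,  1.000e-04]))]
top cap [(0.97, array([0.5941, 0.0504, 0.0825])), (0.74, array([ 0.7977, -0.2804,  0.0009])), (0.58, array([ 0.5887, -0.1205, -0.0016]))]
side bowl [(0.53, array([0.592 , 0.0486, 0.0253]))]
side gauge [(0.7, array([ 0.4465, -0.256 ,  0.0608]))]
side rest [(0.56, array([ 0.4464, -0.2562, -0.0014]))]
side cap [(0.75, array([0.5928, 0.0468, 0.0869])), (0.64, array([ 0.5885, -0.1171,  0.0019])), (0.58, array([ 0.793 , -0.2792,  0.0035]))]
112.1
```

View pics/cap5.png

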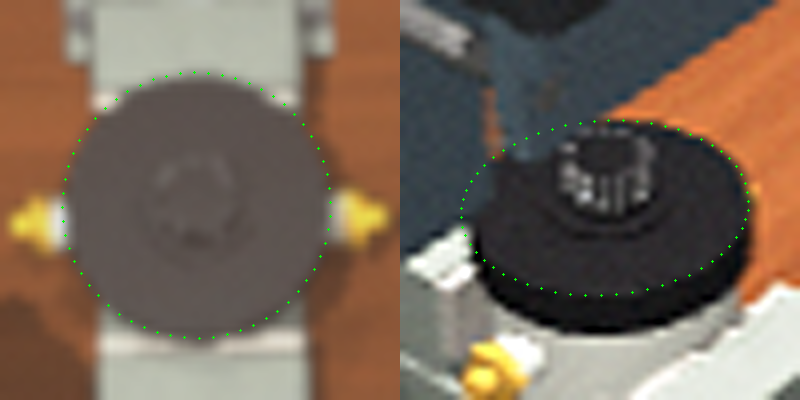

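View pics/top_end.png

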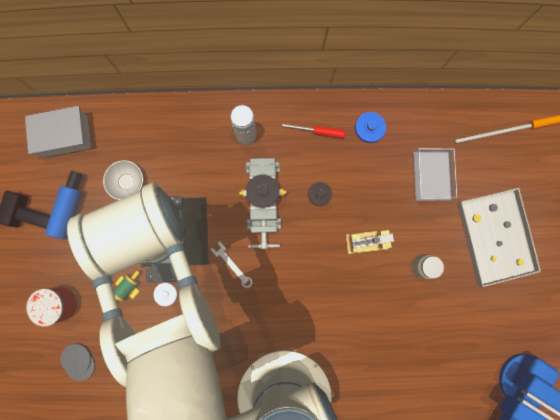

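View pics/side_end.png

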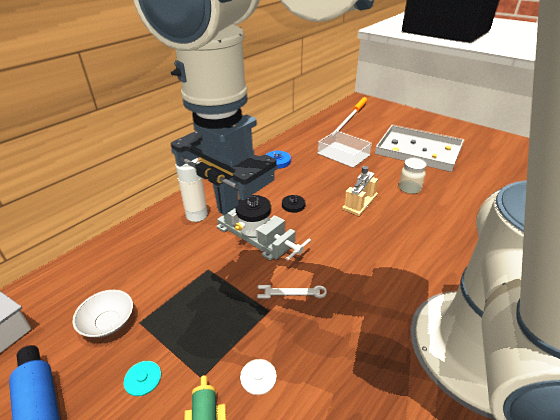

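Cap is home: the knob-top contact was at TCP 0.1422 (0.142 expected), and the gauge is on its rest. I'm handing the job in.

```bash
python3 -c "
from station import bot
print(bot.job_done())"
```

```text
the job is handed in; nothing more can be done
None
```

The job is handed in at about 112 s of the 210 s allowed, but one step, the first element, may break the drop rule. Only two elements were on the mat, and both are in the bowl. The gauge read the depth, was clamped and is back on its rest. The larger black cap is pressed onto the bowl.

**What may have failed: first element**
- My lowering move stopped early near the rim, and the script let go there instead of checking the depth first.
- The next picture showed the element boss up but sitting high, about 20–25 mm below the rim. The second element then pushed it down gently.
- I had no speed reading, so I can't rule out that it briefly passed the 0.7 m/s drop limit.

**Last checks**
- **Elements:** the second one stopped at the height expected for a stack of two (TCP 0.0755 m). The overlay showed it at the right height and level; the lower one is hidden, so its position is inferred. The second element was knocked aside during the run; I found it again before gripping it.
- **Gauge:** the bar landed and the rod stopped where expected, about 41 mm of rod travel (rod value about 42 mm). The lever reached its stop at about 10 N. After the return, the pictures show the gauge level across the rest with the lever flat.
- **Cap:** it met the sealing ring 8 mm short as described, then seated to within 1 mm of the home height. A second press on the knob hit at the expected height. The overlay shows it centred.
- **Other things on the bench:** they look unmoved in the final pictures.

**Disagreements:** the two cameras differed by about 4–6 mm. I averaged them for rough positions, found the bowl by touch, and centred the elements and cap by gripping each twice at right angles.

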